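Set up the bookbinder's clamp

ROBOT

A 6-joint arm with a two-finger parallel gripper is mounted at the origin on the work surface. World frame = base frame: x ahead of the robot, y to its left, z up, the work surface at z = 0. Lengths are in m, angles in rad, forces in N, time in s.
With the tool pointing down it reaches from about 0.3 to 0.775 m from the base axis. Payload 14.6 kg.
Tool frame: the origin (TCP) lies at the very end of the fingers, on their centre line; the grasp point (between the pads) lies 19 mm behind it; y points along the fingers, x is the direction in which the jaws open and shut, and the axes are right-handed (so a half turn about y gives the same grasp; the last joint's range is limited). The gripper opens to 94 mm and grips with 3 to 60 N. Pads are 16 mm wide; open, the fingers measure 119 mm over their backs; the gripper's body (75 mm by 177 mm) begins 78 mm behind the grasp point.
Start: joints at [1.118, 0.3, 1.521, -0, 1.321, -0.067], TCP at [0.207, 0.51, 0.205] pointing down, gripper open.
Joint ranges: [-3.03, 3.03], [-0.79, 2.21], [0.23, 2.52], [-1.04, 4.18], [0, 3.07], [-2.55, 2.55]. Speed limits (rad/s): [2.22, 2.22, 2.57, 3.14, 3.14, 3.14].

INTERFACE

Orientations are given as [roll, pitch, yaw] about the fixed x, y, z axes, in that order (R = Rz(yaw) Ry(pitch) Rx(roll)).
In Python, from station import * gives the robot as it stands.
- The arm moves only by the tool send_rows, never from a script. Its argument "series" is text: rows parted by semicolons, each of 7 numbers parted by spaces: the turn, a rotation vector about the tool's x, y, z in units of 5 degrees (1.0 is 5 degrees), then the shift along the tool's x, y, z in cm, then the opening, from -1 (shut) to 1 (fully open). A call has exactly 10 rows; each row is the pose to reach, as a shift and turn from the pose commanded when the call began, along the tool's axes at that moment; what a row does not reach only later rows make up. A row lasts 1/12 s, in which the tool goes at most 41.7 mm and 7.16 degrees, less where a joint would pass 70% of its speed; a pose out of reach is approached as far as the arm can. A call with a gripper value outside its range is refused whole. The fingers move at their own pace and stop on an object; "newtons" is the grip in N (left out, the last holds). Time passes only in rows, so rows that repeat a pose let the fingers close, or fill a call up. It gives the time, the measured TCP pose, the force and the opening at its end, in the units of the state.
- get_obs(): the state, without advancing time (a new reading comes with each control period).
- camera(name): name is "scene" or "side" or "wrist"; returns the picture (420x560x3 uint8, red, green, blue); there is no depth.
- camera_info(name): a dict with "K" (3x3 intrinsics, pixels), "k1" (the pictures are not rectified: a ray, as slopes to the right and down, at radius r is drawn at 1 + k1 r^2 times it, then the intrinsics apply), "R" (3x3) and "t" (3): a world point X has camera coordinates R X + t; the wrist camera has in their place "mount" (4x4, takes a point from camera to tool coordinates, whose origin is the TCP and whose axes are the tool frame's). Camera axes: x right, y down, z forward; pixel columns grow to the right and rows downward; lengths in m; the calibration is good to about 2 mm. A picture is of the moment at which its call begins: read the wrist's pose just before it. camera_info takes no time and is no camera call.
- hand_in(): hands the job in, once; it reports no verdict.
The state is a dict: "time_s": time; "qpos": joint angles; "joint_vel": joint speeds; "tau": joint torques, N m; "ee_pos": TCP position; "eef_rot": TCP orientation; "force": force on the tool from outside, world axes, zero at the start; "moment": the same for the moment, N m; "grip_width": finger opening in m.
Only numpy, scipy, OpenCV 4.12 (cv2) and the standard library are available. Lean on these libraries where they do the work, as an engineer would, in place of code of your own. Each camera call takes 0.05 s, during which the arm holds its last target. There are 200 camera calls.

TASK

I am about to work on a book block: take the tall pressing board out of the rack and, without dropping it, lean it flat against the middle of the front of the low stack of two book blocks in the middle of the bench, its foot on the bench a few centimetres out from the stack, and let go of it. Then pull the clamp's sprung jaw open by its knob until its pointer is level with the brass mark, and finish while holding it there with the gripper so that I can slip the block in; leave everything else on the bench where it is.

Things in the scene. Friction and masses are not known exactly. Their poses are not given: they have to be found in the camera images.
- board: the tall pressing board: plywood slab 12 mm thick (x), 120 mm wide (y), 160 mm tall (z), about 0.17 kg, standing upright in one of the rack's two slots (it may be either); origin at the centre of its 12 x 120 mm lower edge, z up along the board. Its foot is at height 10 mm, the slot's ribs reach height 45 mm; take it by its top edge
- rack: fixed wooden rack, foot 160 (x) x 130 (y) x 10 mm thick, with two 15 mm wide slots along y whose centres are 35 mm either side of the origin in x; ribs 10 mm thick, up to 45 mm high; origin at the centre of its underside
- stack: the stack of two book blocks standing free in the middle of the bench (white paper, grey top, brown spine on its front): 120 (x) x 170 (y) x 95 mm tall, does not move; origin at the centre of its underside. Its front is the -x face, 60 mm from the origin, roughly towards the robot
- clamp: fixed sprung book clamp, dark wood base 300 (x) x 100 (y) x 20 mm thick with a fixed jaw 90 mm high at its +x end; origin at the centre of its underside. The moving jaw slides along its x axis and opens towards -x, roughly towards the robot
- jaw (a joint): opening travel of the clamp's moving jaw in m: 0 is sprung shut (as it starts), grows to 0.085 as it is pulled to the clamp's -x. A spring pulls it back shut: about 4 N at 0, plus 1.2 N per 10 mm (about 11 N at 60 mm). The moving jaw is 84 mm high; a flat aluminium bar 30 mm wide, its top at height 36 mm, runs from it towards -x to the knob
- jaw_knob (a point): centre of the top of the jaw's knob: an upright round steel post, 22 mm in diameter, from height 36 to 90 mm, at clamp x = -35 mm, y = 0 when shut; nothing else within 50 mm of it above height 40 mm. Moves with the jaw
- jaw_pointer (a point): tip of the jaw's pointer: a dark steel tongue 5 mm wide, jutting from the bar to the clamp's +y side, tip at clamp x = +20 mm, y = 35 mm, height 30 mm when shut. Moves with the jaw
- rider: the mark: a small upright brass rider 6 (x) x 12 (y) x 18 mm tall, fixed on the clamp's base along its +y edge, at clamp y = 43 mm and somewhere from 15 to 45 mm towards clamp -x from the base's middle; same axes as the clamp, origin at the centre of its underside. The jaw is at the mark when the pointer is level with it along the clamp's x
- short_board: the shorter pressing board, plywood, 12 x 110 x 100 mm tall, upright in the rack's other slot; same axes as the tall board; leave it there
- tub: empty white plastic tub, 76 mm across, 85 mm tall, origin at the centre of its underside; a bystander
- glue_brush: brush with a wooden handle lying on the bench; a bystander
- bone_folder: flat white folder tool, 150 x 22 x 6 mm, lying on the bench; a bystander
- notebook: grey notebook, 110 x 150 x 14 mm, lying on the bench; a bystander
- jar: glass jar with white cap, 60 mm across, 90 mm tall, origin at the centre of its underside; a bystander
- press_weight: dark steel weight, 50 x 80 x 35 mm tall, origin at the centre of its underside; a bystander
Not all that is in view belongs to the job. Leave any purple look-alike of the board alone. What is shaped like the stack but red is not meant.

How it is judged:
On the way, in this order (a step that is already met when the one before it is completed fails the run):
1. the tall board leans against the front of the stack, let go and at rest (angle between board's own z axis and vertical between 0.14 and 0.61 rad and angle between board's own y axis and vertical between 1.45 and 1.69 rad and height (world z) of board below 0.012 m and angle between the y axis of board and the y axis of stack, either way round below 0.26 rad and contact force between board and stack above 0.05 N and x of board in the frame of stack between -0.15 and -0.07 m and y of board in the frame of stack between -0.06 and 0.06 m and contact force between board and the fingers below 0.05 N and linear speed of board below 0.02 m/s), for 0.3 s.
2. the jaw is held open by the fingers with its pointer level with the brass mark (x of jaw_pointer in the frame of rider between -0.005 and 0.005 m and contact force between the fingers and jaw above 4 N and velocity of joint jaw between -0.01 and 0.01 m/s), for 0.3 s.
At the end, for the whole second after the job is handed in: Tall board leans 8-35 deg from upright on the stack's front: touching it, foot on bench 10-90 mm out, within 60 mm of the middle and 15 deg of parallel, at rest, released. Fingers hold the jaw still (over 4 N), pointer within 5 mm of the rider along the clamp's x (all of step 1 and all of step 2); the arm keeps its last pose, push and grip.
It fails at once if the board is dropped (moves faster than 0.5 m/s while not in the fingers) (linear speed of board above 0.5 m/s and contact force between board and the fingers below 0.05 N).
It fails at once if a bystander (short board, tub, brush, folder, notebook, jar or weight) is moved by more than 30 mm (distance of any of short_board, tub, glue_brush, bone_folder, notebook, jar, press_weight from where it was at the start of the episode above 0.03 m).
It also fails if it takes over 45 s, if anything falls off the work surface, if the arm or the gripper's body presses on something with over 40 N, if the wrist force passes 120 N, or if a joint passes its speed limit or range.

## Working session

There is one attempt and no reset: what is moved stays moved. The work goes in short steps, Python scripts to look and compute and a tool call to move; the robot and the scene stay as the last step left them, time stands still between calls to the robot, and variables do not carry over. Pictures are saved under pics/ and viewed, on a budget of 10 in all, crops included, one or two more only if the job needs it, and the job is handed in when it is done.

Besides the shell and the picture viewer there is one more tool, called as name(argument=value, ...) on one line, values as JSON. send_rows: Moves the arm, as the interface text tells. Its arguments: {"type":"object","properties":{"series":{"type":"string"},"newtons":{"type":"number"}},"required":["series"]}

```bash
mkdir -p pics; ls
python3 - <<'E'
from station import *
import cv2,numpy as np
np.set_printoptions(precision=4,suppress=True)
o=get_obs();print({k:o[k] for k in('time_s','ee_pos','eef_rot','grip_width')})
for n in('scene','side','wrist'):
    print(n,camera_info(n))
for n in('scene','side'):
    im=camera(n);cv2.imwrite(f'pics/{n}0.png',cv2.resize(im[:,:,::-1],(800,600),interpolation=cv2.INTER_CUBIC))
E
```

```text
pics
{'time_s': 0.0, 'ee_pos': array([0.2068, 0.5093, 0.2049]), 'eef_rot': array([-1.5707,  0.0012,  1.185 ]), 'grip_width': 0.09379257818655193}
scene {'K': array([[382.8346,   0.    , 284.909 ],
       [  0.    , 382.8346, 215.1863],
       [  0.    ,   0.    ,   1.    ]]), 'k1': -0.06740066453454222, 'R': array([[ 0.5618,  0.8272, -0.0021],
       [ 0.5199, -0.3551, -0.7769],
       [-0.6435,  0.4354, -0.6296]]), 't': array([-0.3327, -0.1739,  1.3493])}
side {'K': array([[474.0993,   0.    , 282.5577],
       [  0.    , 474.0993, 214.8675],
       [  0.    ,   0.    ,   1.    ]]), 'k1': 0.0124014952007576, 'R': array([[-0.9972, -0.0734,  0.0119],
       [-0.0651,  0.7848, -0.6164],
       [ 0.0359, -0.6154, -0.7874]]), 't': array([0.4934, 0.0449, 1.5616])}
wrist {'K': array([[314.128 ,   0.    , 279.1853],
       [  0.    , 314.128 , 213.0909],
       [  0.    ,   0.    ,   1.    ]]), 'k1': -0.06300246600990692, 'mount': array([[ 1.    ,  0.0006, -0.0003,  0.0002],
       [ 0.0004, -0.2253,  0.9743, -0.1783],
       [ 0.0005, -0.9743, -0.2253,  0.0646],
       [ 0.    ,  0.    ,  0.    ,  1.    ]])}
```

View pics/scene0.png

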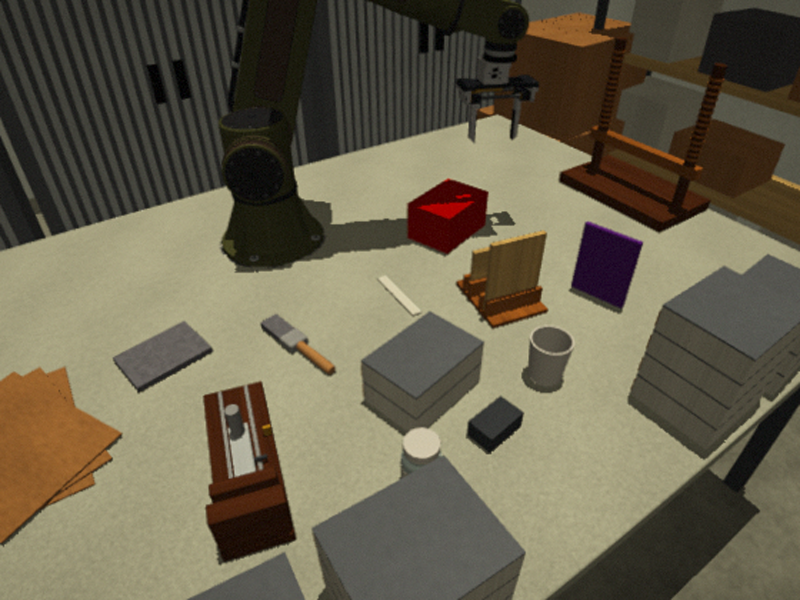

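View pics/side0.png

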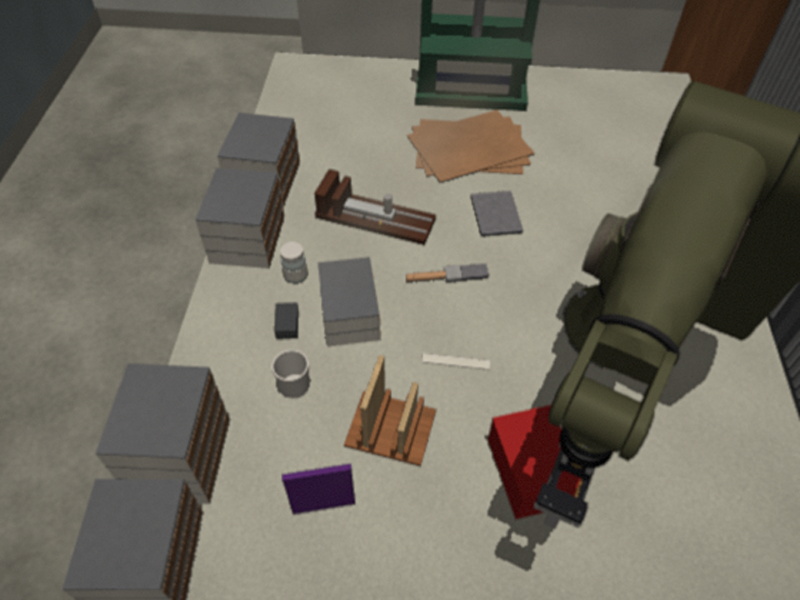

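The scene view shows the tall board in the rack's +x slot (about 518,265), the stack (422,370) and the clamp (245,460), with the rider near (267,430). In the side view the rack is at (392,425), the stack at (350,300) and the clamp at (378,205).

```bash
cat > h.py <<'E'
from station import *
import cv2,numpy as np
from scipy.spatial.transform import Rotation as Ro
np.set_printoptions(precision=4,suppress=True)
def cam(n,o=None):
    c=camera_info(n)
    if n=='wrist':
        o=o or get_obs();M=c['mount'];T=np.eye(4);T[:3,:3]=Ro.from_euler('xyz',o['eef_rot']).as_matrix();T[:3,3]=o['ee_pos']
        W=np.linalg.inv(T@M);c['R'],c['t']=W[:3,:3],W[:3,3]
    return c
def unproj(c,uv,z):
    d=np.array([c['k1'],0,0,0.]);p=cv2.undistortPoints(np.array([[uv]],float),c['K'],d)[0,0]
    r=c['R'].T@np.array([p[0],p[1],1]);o=-c['R'].T@c['t'];return o+r*(z-o[2])/r[2]
def proj(c,X):
    return cv2.projectPoints(np.array(X,float).reshape(-1,3),cv2.Rodrigues(c['R'])[0],c['t'],c['K'],np.array([c['k1'],0,0,0.]))[0][:,0]
E
python3 - <<'E'
from h import *
a=cv2.imread('pics/side0.png');b=cv2.imread('pics/scene0.png')
# original px crops (x0,y0)
def crop(im,x0,y0,w,h,s):
    M=np.array([[s/ (800/560),0,-x0*s],[0,s/(600/420),-y0*s]]);return cv2.warpAffine(im,M,(w,h),flags=cv2.INTER_CUBIC)
def grid(c,x0,y0,s):
    for g in range(0,c.shape[1],int(20*s)):cv2.putText(c,str(int(x0+g/s)),(g,10),0,.35,(0,255,0),1);cv2.line(c,(g,12),(g,18),(0,255,0),1)
    for g in range(0,c.shape[0],int(20*s)):cv2.putText(c,str(int(y0+g/s)),(0,g+4),0,.35,(0,255,0),1)
    return c
A=grid(crop(a,215,175,400,600,4),215,175,4)
B=grid(crop(b,135,260,400,600,5),135,260,5)
cv2.imwrite('pics/c1.png',np.hstack([A,B]))
E
```

```text
(no output)
```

View pics/c1.png

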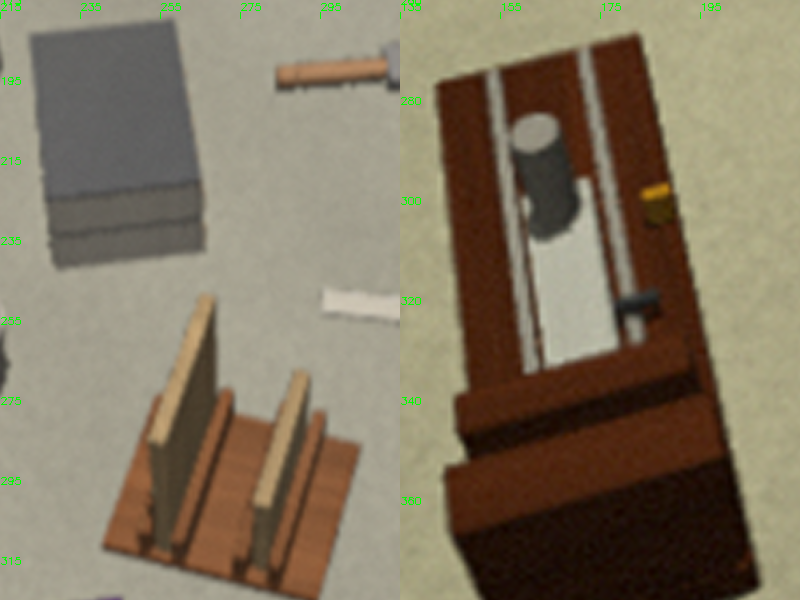

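Run:
```python
from h import *
s=cam('side');c=cam('scene')
U=lambda C,x,y,z:unproj(C,(x,y),z)
bf=U(s,267.75,249.5,.17);bn=U(s,254.5,285.25,.17)
print('board',bf,bn,'len',np.linalg.norm(bf-bn),'mid',(bf+bn)/2,'ang',np.degrees(np.arctan2(*(bn-bf)[[1,0]])))
sf=U(s,290.5,267.75,.11);sn=U(s,280.5,300.75,.11);print('short',sf,sn,np.linalg.norm(sf-sn),'mid',(sf+sn)/2)
st=np.array([U(s,*p,.095) for p in((222.75,184),(258.5,180),(265.75,219.5),(227,224))])
print('stack',st,st.mean(0),[np.linalg.norm(st[i]-st[i-1]) for i in range(4)])
d=st[2]-st[1];print('front dir ang',np.degrees(np.arctan2(d[1],d[0])));d=st[3]-st[0];print(np.degrees(np.arctan2(d[1],d[0])))
a=U(c,142.2,277,.02);b=U(c,182.6,267.2,.02);print('clamp -x end',a,b,np.linalg.norm(a-b),np.degrees(np.arctan2(b[1]-a[1],b[0]-a[0]))-90)
k=U(c,162,286.4,.09);p=U(c,186.6,319.4,.03);r=U(c,186,298,.018+.02)
print('knob',k,'ptr',p,'rider',r)
# check stack corners seen in scene: top corners
print('scene px/0.7 of stack',proj(c,st)/.7, 'knob in side*1/.7',proj(s,[k,p,r])/.7)
print('board ends in scene',proj(c,[bf,bn])/.7)
```

```text
board [0.5197 0.2403 0.17  ] [0.5436 0.354  0.17  ] len 0.11611027495218995 mid [0.5317 0.2972 0.17  ] ang 78.11779781782481
short [0.4548 0.2565 0.11  ] [0.475  0.3616 0.11  ] 0.10701716052597797 mid [0.4649 0.309  0.11  ]
stack [[ 0.6951 -0.053   0.095 ]
 [ 0.581  -0.0802  0.095 ]
 [ 0.5417  0.0805  0.095 ]
 [ 0.6576  0.1075  0.095 ]] [0.6189 0.0137 0.095 ] [np.float64(0.1647406012784986), np.float64(0.11729630847773355), np.float64(0.1655085029994355), np.float64(0.11900617754105906)]
front dir ang 103.72633472972142
103.1338057118439
clamp -x end [ 0.4383 -0.3139  0.02  ] [ 0.463  -0.2189  0.02  ] 0.09815039162559719 -14.523022658651456
knob [ 0.5596 -0.2931  0.09  ] ptr [ 0.6212 -0.274   0.03  ] rider [ 0.5731 -0.2534  0.038 ]
scene px/0.7 of stack [[416.2347 395.6877]
 [361.8342 358.797 ]
 [428.3687 310.3924]
 [482.0809 340.9155]] knob in side*1/.7 [[386.792  195.971 ]
 [362.2675 217.1857]
 [380.2148 221.8044]]
board ends in scene [[492.0304 242.151 ]
 [544.8252 229.9655]]
```

```bash
cat >> h.py <<'E'
def Rt(yaw,tilt=0):  # tool down with yaw, then tilt about tool z (deg)
    return Ro.from_euler('xyz',[-np.pi/2,0,np.radians(yaw)])*Ro.from_euler('z',tilt,degrees=True)
def rel(pos,R,frm=None):
    o=get_obs();p0,R0=frm if frm else (o['ee_pos'],Ro.from_euler('xyz',o['eef_rot']))
    print('row',np.round(np.r_[np.degrees((R0.inv()*R).as_rotvec())/5,100*R0.inv().apply(np.array(pos)-p0)],2))
    return np.array(pos),R
E
python3 - <<'E'
from h import *
rel((.532,.297,.27),Rt(-11.9))
E
```

```text
row [  0.01  15.96  -0.01  -7.45  -6.5  -38.11]
```

send_rows(series="0 1 0 -0.5 -2 -2 1; 0 2.3 0 -1 -4 -5 1; 0 3.6 0 -1.5 -5.5 -8.5 1; 0 4.9 0 -2.2 -6.5 -12 1; 0 6.2 0 -3 -6.5 -16 1; 0 7.5 0 -3.7 -6.5 -20 1; 0 8.8 0 -4.5 -6.5 -24 1; 0 10.1 0 -5.2 -6.5 -27.5 1; 0 11.4 0 -6 -6.5 -31 1; 0 12.6 0 -6.7 -6.5 -34 1", newtons=40)

```text
time_s: 0.93
ee_pos: [0.4984, 0.3178, 0.27]
eef_rot: [-1.571, 0.001, 0.079]
force: [-0.6, 0.5, 0.2]
grip_width: 0.0941
```

Run:
```python
from h import *
rel((.532,.297,.27),Rt(-11.9))
```

```text
row [ 0.01  3.28 -0.01  3.19  0.   -2.34]
```

send_rows(series="0 0.8 0 0.6 0 -0.5 1; 0 1.6 0 1.3 0 -1 1; 0 2.4 0 2 0 -1.5 1; 0 3 0 2.7 0 -2 1; 0 3.28 0 3.2 0 -2.3 1; 0 3.28 0 3.2 0 -2.3 1; 0 3.28 0 3.2 0 -2.3 1; 0 3.28 0 3.2 0 -2.3 1; 0 3.28 0 3.2 0 -2.3 1; 0 3.28 0 3.2 0 -2.3 1")

```text
time_s: 1.77
ee_pos: [0.5303, 0.2997, 0.2706]
eef_rot: [-1.571, -0.0, -0.2]
force: [0.4, -0.2, 0.5]
grip_width: 0.0939
```

Run:
```python
from h import *
o=get_obs();print(o['ee_pos'],o['eef_rot'])
im=camera('wrist');cv2.imwrite('pics/w1.png',cv2.resize(im[:,:,::-1],(800,600),interpolation=cv2.INTER_CUBIC))
c=cam('wrist',o)
print(proj(c,[[.5197,.2403,.17],[.5436,.354,.17],[.532,.297,.17]])/.7)
```

```text
[0.5303 0.2997 0.2706] [-1.5707 -0.0001 -0.1997]
[[400.2924 392.5708]
 [401.9482 216.0284]
 [401.6706 308.4814]]
```

View pics/w1.png

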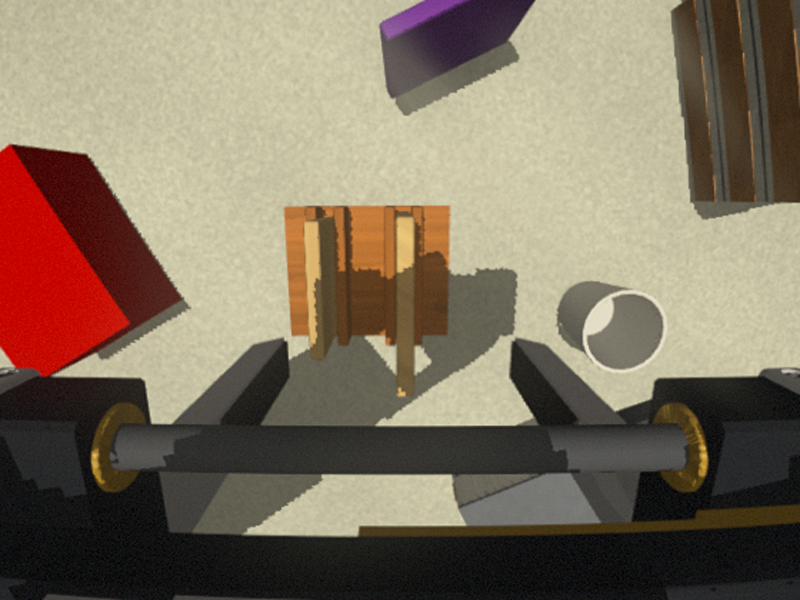

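The prediction matches the picture to about 2 mm: the board's top edge runs from (404,216) to (405,394). Next I descend.

send_rows(series="0 0 0 0.3 1 -0.2 1; 0 0 0 0.4 3 -0.2 1; 0 0 0 0.4 5 -0.2 1; 0 0 0 0.4 7 -0.2 1; 0 0 0 0.4 9 -0.2 0.7; 0 0 0 0.4 11 -0.2 0.5; 0 0 0 0.4 12.5 -0.2 0.3; 0 0 0 0.4 13.4 -0.2 0.1; 0 0 0 0.4 13.9 -0.2 0; 0 0 0 0.4 13.9 -0.2 0")

```text
time_s: 2.65
ee_pos: [0.5339, 0.2964, 0.1305]
eef_rot: [-1.572, 0.001, -0.201]
force: [-0.1, -1.5, 1.2]
grip_width: 0.0576
```

send_rows(series="0 0 0 0 0 0 -0.5; 0 0 0 0 0 0 -1; 0 0 0 0 0 0 -1; 0 0 0 0 0 0 -1; 0 0 0 0 0 0 -1; 0 0 0 0 0 0 -1; 0 0 0 0 0 0 -1; 0 0 0 0 0 0 -1; 0 0 0 0 0 0 -1; 0 0 0 0 0 0 -1")

```text
time_s: 3.48
ee_pos: [0.5342, 0.2966, 0.1316]
eef_rot: [-1.571, -0.0, -0.201]
force: [-0.4, -0.6, 2.0]
grip_width: 0.0121
```

send_rows(series="0 0 0 0 -0.5 0 -1; 0 0 0 0 -1.5 0 -1; 0 0 0 0 -3 0 -1; 0 0 0 0 -4.5 0 -1; 0 0 0 0 -6.5 0 -1; 0 0 0 0 -8.5 0 -1; 0 0 0 0 -10.5 0 -1; 0 0 0 0 -12 0 -1; 0 0 0 0 -13 0 -1; 0 0 0 0 -13 0 -1")

```text
time_s: 4.32
ee_pos: [0.5346, 0.2968, 0.2642]
eef_rot: [-1.569, -0.003, -0.201]
force: [-0.4, -0.6, -1.9]
grip_width: 0.0116
```

Run:
```python
from h import *
o=get_obs();print(o['ee_pos'],o['force'],o['grip_width'])
# place geometry: board foot origin at stack x=-xf, tilt th
th=14;L=.1316-.010   # TCP distance from foot along board
t=np.radians(th);yaw=13.4;S=np.array([.6189,.0137]);ax=np.array([np.cos(np.radians(yaw)),np.sin(np.radians(yaw))])
d=.095*np.tan(t)+.006/np.cos(t)   # foot origin height adds small term
zf=.006*np.sin(t); d-=zf*np.tan(t)
foot=S-(.060+d)*ax
f=lambda gap,lift:np.r_[foot-gap*ax+L*np.sin(t)*ax, zf+lift+L*np.cos(t)]
print('d',d,'foot',foot)
P=f(.05,.12);print(P);fr=rel(P,Rt(yaw,th))
Q=f(.004,.004);print(Q);rel(Q,Rt(yaw,th),fr)
```

```text
[0.5346 0.2968 0.2642] [-0.4289 -0.6056 -1.9192] 0.011618591493521919
d 0.029507934627758144 foot [ 0.5318 -0.007 ]
[ 0.5118 -0.0118  0.2394]
row [ -0.63  -4.95   2.79   3.92   2.41 -30.7 ]
[ 0.5566 -0.0012  0.1234]
row [ 0.    0.    0.    7.27 10.14 -0.  ]
```

send_rows(series="0 0 0 0.1 0.1 -1 -1; 0 -0.4 0.2 0.3 0.2 -2.5 -1; -0.1 -0.8 0.4 0.5 0.4 -5 -1; -0.1 -1.2 0.7 0.9 0.5 -7.5 -1; -0.2 -1.7 1 1.3 0.7 -10.5 -1; -0.3 -2.2 1.3 1.7 1 -13.5 -1; -0.3 -2.7 1.5 2.1 1.2 -16.5 -1; -0.4 -3.1 1.8 2.5 1.5 -19.5 -1; -0.45 -3.6 2 2.9 1.8 -22.5 -1; -0.5 -4 2.3 3.2 2 -25 -1")

```text
time_s: 5.15
ee_pos: [0.5145, 0.0428, 0.2401]
eef_rot: [-1.578, 0.207, 0.15]
force: [0.2, 0.1, -2.3]
grip_width: 0.0117
```

Run:
```python
from h import *
rel((.5118,-.0118,.2394),Rt(13.4,14))
```

```text
row [-0.13 -0.94  0.42 -1.05  0.33 -5.36]
```

send_rows(series="0 -0.2 0.1 -0.2 0 -1.5 -1; 0 -0.4 0.2 -0.4 0.1 -3 -1; -0.1 -0.7 0.3 -0.7 0.2 -4.2 -1; -0.1 -0.94 0.42 -1 0.3 -5 -1; -0.1 -0.94 0.42 -1.05 0.33 -5.36 -1; -0.1 -0.94 0.42 -1.05 0.33 -5.36 -1; -0.1 -0.94 0.42 -1.05 0.33 -5.36 -1; -0.1 -0.94 0.42 -1.05 0.33 -5.36 -1; -0.1 -0.94 0.42 -1.05 0.33 -5.36 -1; -0.1 -0.94 0.42 -1.05 0.33 -5.36 -1")

```text
time_s: 5.98
ee_pos: [0.5128, -0.009, 0.2407]
eef_rot: [-1.569, 0.241, 0.233]
force: [0.1, 0.0, -0.9]
grip_width: 0.012
```

Run:
```python
from h import *
o=get_obs();print(o['ee_pos'],o['force'])
for p in((.5118,-.0118,.125),(.5566,-.0012,.1234)): rel(p,Rt(13.4,14))
for n in ('wrist',):
    im=camera(n);cv2.imwrite('pics/w2.png',cv2.resize(im[:,:,::-1],(800,600)))
c=cam('wrist',o);st=[[.5813,-.0845,.095],[.5418,.0809,.095]]
print(proj(c,st)/.7)
```

```text
[ 0.5128 -0.009   0.2407] [ 0.1126  0.0187 -0.8714]
row [-0.02 -0.01  0.04  2.61 11.28 -0.27]
row [-0.02 -0.01  0.04  7.12 10.33 -0.27]
[[507.9196 411.8542]
 [521.444  177.3388]]
```

View pics/w2.png

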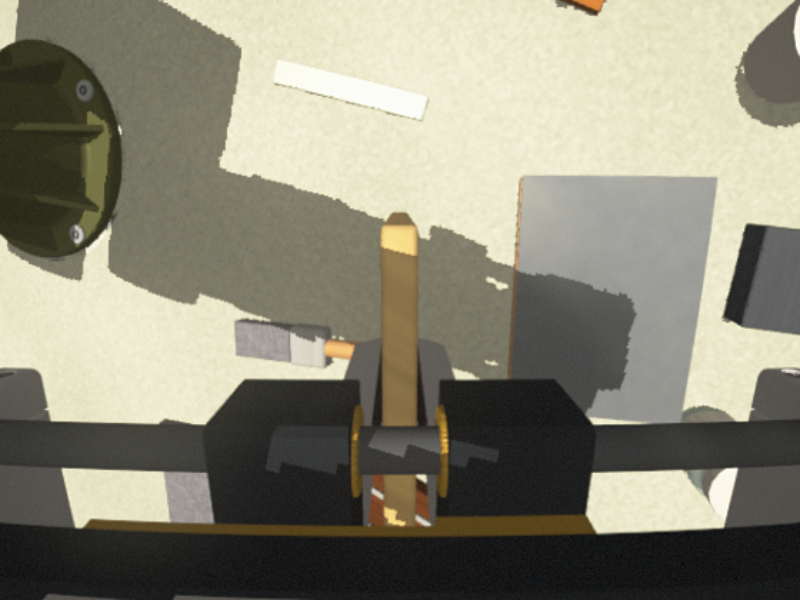

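Run:
```python
from h import *
s=cam('side');c=cam('scene');S=np.array([.6189,.0137]);a=np.radians(13.4);R=np.array([[np.cos(a),np.sin(a)],[-np.sin(a),np.cos(a)]])
for C,u in((s,(284,191.5)),(s,(284.5,197)),(c,(233,258))):
    p=unproj(C,u,.008);print(p,R@(p[:2]-S))
# predicted view of the foot corners bottom when placed
```

```text
[ 0.4981 -0.1127  0.008 ] [-0.1468 -0.095 ]
[ 0.4946 -0.088   0.008 ] [-0.1445 -0.0701]
[ 0.4939 -0.0951  0.008 ] [-0.1468 -0.0768]
```

The front edge of the stack is seen at (521,177) to (511,375), as predicted, and the brush handle is clear of the foot's place. Next I lower the board.

send_rows(series="0 0 0 0.4 0.5 0 -1; 0 0 0 1.1 1.5 -0.1 -1; 0 0 0 2 2.8 -0.1 -1; 0 0 0 2.9 4.2 -0.1 -1; 0 0 0 3.9 5.6 -0.2 -1; 0 0 0 4.9 7 -0.2 -1; 0 0 0 5.7 8.2 -0.2 -1; 0 0 0 6.4 9.3 -0.3 -1; 0 0 0 6.9 10 -0.3 -1; 0 0 0 7.1 10.3 -0.3 -1")

```text
time_s: 6.87
ee_pos: [0.5566, -0.0018, 0.1222]
eef_rot: [-1.569, 0.243, 0.233]
force: [0.3, -0.6, -1.0]
grip_width: 0.0112
```

Run:
```python
from h import *
o=get_obs();print(o['ee_pos'],o['eef_rot'],o['force'])
rel((.5605,-.0003,.1194),Rt(13.4,14))
a=camera('side');b=camera('scene')
A=cv2.resize(a[150:250,200:310,::-1],None,fx=4,fy=4,interpolation=cv2.INTER_CUBIC);B=cv2.resize(b[170:310,235:325,::-1],None,fx=4,fy=4,interpolation=cv2.INTER_CUBIC)
I=np.zeros((560,800,3),np.uint8);I[:400,:440]=A;I[:,440:]=B;cv2.imwrite('pics/p1.png',I)
```

```text
[ 0.5566 -0.0018  0.1222] [-1.5686  0.2427  0.2328] [ 0.2539 -0.5601 -1.0149]
row [-0.03 -0.01  0.02  0.47  0.17  0.06]
```

View pics/p1.png

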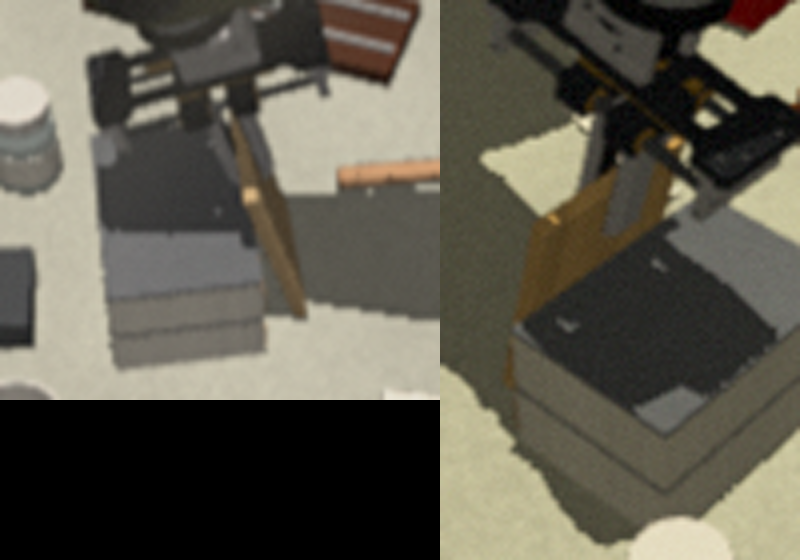

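The board leans just off the stack's front edge, its foot slightly above the bench (side crop, foot corner at 303,317). Next I ease it into contact.

send_rows(series="0 0 0 0.05 0.05 0 -1; 0 0 0 0.1 0.1 0 -1; 0 0 0 0.15 0.15 0 -1; 0 0 0 0.2 0.2 0 -1; 0 0 0 0.25 0.25 0 -1; 0 0 0 0.3 0.27 0 -1; 0 0 0 0.3 0.27 0 -1; 0 0 0 0.3 0.27 0 -1; 0 0 0 0.3 0.27 0 -1; 0 0 0 0.3 0.27 0 -1")

```text
time_s: 7.8
ee_pos: [0.5588, -0.0014, 0.1205]
eef_rot: [-1.569, 0.241, 0.233]
force: [-0.1, 0.6, -1.8]
grip_width: 0.0115
```

send_rows(series="0 0 0 0.05 0.05 0 -1; 0 0 0 0.1 0.1 0 -1; 0 0 0 0.15 0.15 0 -1; 0 0 0 0.2 0.2 0 -1; 0 0 0 0.2 0.25 0 -1; 0 0 0 0.2 0.25 0 -1; 0 0 0 0.2 0.25 0 -1; 0 0 0 0.2 0.25 0 -1; 0 0 0 0.2 0.25 0 -1; 0 0 0 0.2 0.25 0 -1")

```text
time_s: 8.63
ee_pos: [0.5601, -0.0011, 0.1191]
eef_rot: [-1.569, 0.241, 0.233]
force: [-4.0, 0.2, 14.0]
grip_width: 0.0118
```

send_rows(series="0 0 0 0 -0.08 0 -1; 0 0 0 0 -0.08 0 -1; 0 0 0 0 -0.08 0 -0.72; 0 0 0 0 -0.08 0 -0.68; 0 0 0 0 -0.08 0 -0.64; 0 0 0 0 -0.08 0 -0.6; 0 0 0 0 -0.08 0 -0.5; 0 0 0 0 -0.08 0 -0.4; 0 0 0 0 -0.08 0 -0.3; 0 0 0 0 -0.08 0 -0.25")

```text
time_s: 9.47
ee_pos: [0.5603, -0.001, 0.1183]
eef_rot: [-1.569, 0.241, 0.233]
force: [0.5, 0.7, 0.1]
grip_width: 0.0348
```

Run:
```python
from h import *
o=get_obs();print(o['ee_pos'],o['eef_rot'],o['force'],o['grip_width'])
a=camera('side');b=camera('scene')
A=cv2.resize(a[150:250,200:310,::-1],None,fx=4,fy=4,interpolation=cv2.INTER_CUBIC);B=cv2.resize(b[170:310,235:325,::-1],None,fx=4,fy=4,interpolation=cv2.INTER_CUBIC)
I=np.zeros((560,800,3),np.uint8);I[:400,:440]=A;I[:,440:]=B;cv2.imwrite('pics/p2.png',I)
```

```text
[ 0.5603 -0.001   0.1183] [-1.569   0.2411  0.2327] [0.5277 0.6551 0.1256] 0.034822209849163774
```

View pics/p2.png

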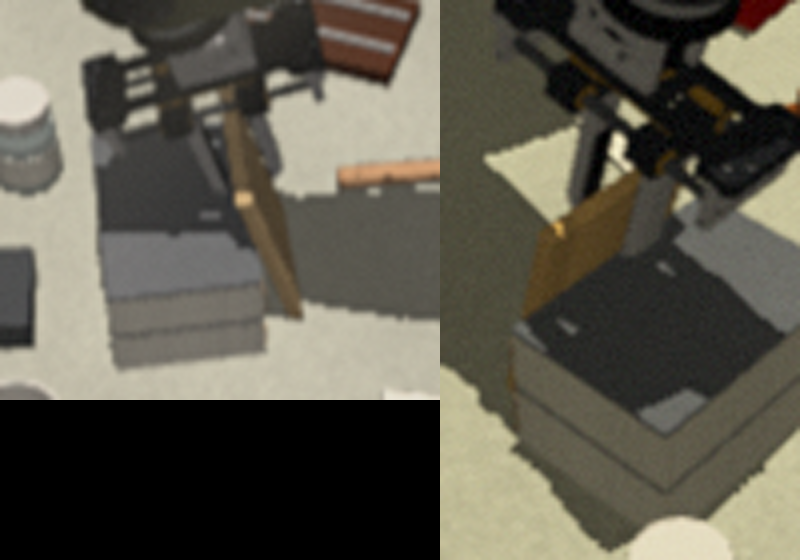

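The board stands leaning against the stack with the fingers clear of it on both sides. Next I withdraw along it.

send_rows(series="0 0 0 0 -0.3 0 -0.25; 0 0 0 0 -0.9 0 -0.25; 0 0 0 0 -1.7 0 -0.25; 0 0 0 0 -2.7 0 -0.25; 0 0 0 0 -3.9 0 -0.25; 0 0 0 0 -5.3 0 -0.25; 0 0 0 0 -7 0 -0.2; 0 0 0 0 -9 0 -0.1; 0 0 0 0 -11 0 0; 0 0 0 0 -12 0 0.2")

```text
time_s: 10.4
ee_pos: [0.5892, 0.0055, 0.2382]
eef_rot: [-1.57, 0.238, 0.233]
force: [-1.0, 0.9, 0.1]
grip_width: 0.0502
```

Run:
```python
from h import *
o=get_obs();print(o['ee_pos'],o['force'],o['grip_width'])
a=camera('side');b=camera('scene')
A=cv2.resize(a[150:250,200:310,::-1],None,fx=4,fy=4,interpolation=cv2.INTER_CUBIC);B=cv2.resize(b[170:310,235:325,::-1],None,fx=4,fy=4,interpolation=cv2.INTER_CUBIC)
I=np.zeros((560,800,3),np.uint8);I[:400,:440]=A;I[:,440:]=B;cv2.imwrite('pics/p3.png',I)
# knob hover: clamp yaw -14.5
rel((.561,-.294,.20),Rt(-14.5))
```

```text
[0.5892 0.0055 0.2382] [-0.994   0.9135  0.1002] 0.050239812238143174
row [  0.65   5.54  -2.67  -8.49   5.82 -28.5 ]
```

View pics/p3.png

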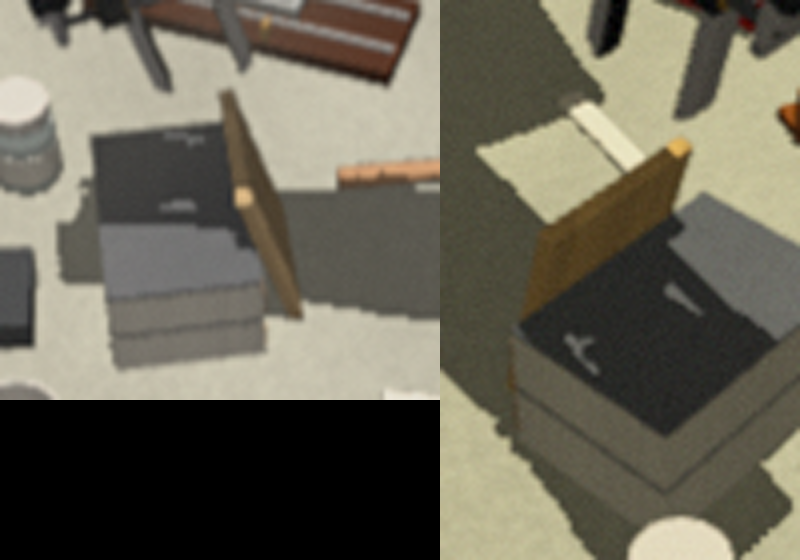

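The board rests at a steady lean against the stack. Now to the clamp.

send_rows(series="0 0.4 -0.2 -0.4 0 -1.2 0.2; 0.1 1 -0.5 -1 0.1 -3.5 0.2; 0.2 1.6 -0.8 -1.8 0.4 -6.5 0.2; 0.3 2.2 -1.1 -2.8 0.8 -10 0.2; 0.35 2.8 -1.4 -3.8 1.5 -13.5 0.2; 0.4 3.4 -1.7 -4.9 2.4 -17 0.2; 0.5 4 -2 -6 3.3 -20.5 0.2; 0.55 4.6 -2.3 -7 4.3 -24 0.2; 0.6 5.1 -2.5 -7.9 5.2 -26.8 0.2; 0.65 5.54 -2.67 -8.5 5.8 -28.5 0.2")

```text
time_s: 11.33
ee_pos: [0.5578, -0.2977, 0.1963]
eef_rot: [-1.572, 0.004, -0.26]
force: [-0.8, 0.1, 0.3]
grip_width: 0.0562
```

Run:
```python
from h import *
camera('side')
o=get_obs();print(o['time_s'],o['ee_pos'],o['eef_rot'])
im=camera('wrist');cv2.imwrite('pics/w3.png',cv2.resize(im[:,:,::-1],(800,600),interpolation=cv2.INTER_CUBIC))
c=cam('wrist',o);print(proj(c,[[.5596,-.2931,.09],[.6212,-.274,.03],[.5731,-.2534,.038]])/.7)
rel((.561,-.294,.20),Rt(-14.5))
```

```text
11.3833 [ 0.557  -0.2995  0.1955] [-1.5716  0.0045 -0.2645]
[[400.397  292.8477]
 [472.3383 232.4737]
 [404.2513 223.0927]]
row [ 0.01 -0.08 -0.07  0.24 -0.39  0.4 ]
```

View pics/w3.png

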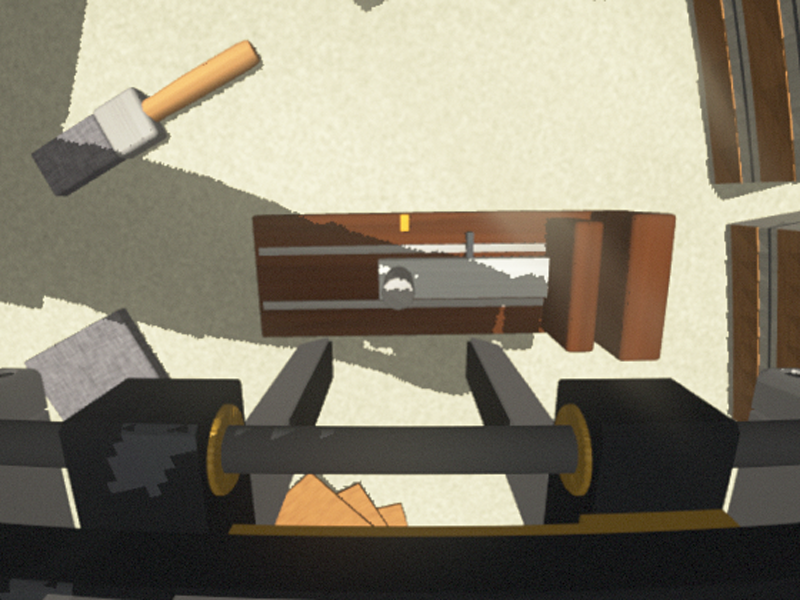

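Run:
```python
from h import *
o=get_obs();c=cam('wrist',o);U=lambda x,y,z:unproj(c,(x*.7,y*.7),z)
p=U(469.5,234,.03);r=U(404.5,222,.038);k=U(398.5,288,.09);a=np.radians(-14.2);ax=np.array([np.cos(a),np.sin(a),0])
e1=U(260,251,.02);e2=U(545,245,.02);print('rail yaw',np.degrees(np.arctan2(*(e2-e1)[[1,0]])))
print(p,r,k,'travel',(p-r)@ax,'knob->ptr',(p-k)@ax)
rel((k[0],k[1],.055),Rt(-14.2))
```

```text
rail yaw -13.63345399839748
[ 0.6193 -0.2721  0.03  ] [ 0.5737 -0.2503  0.038 ] [ 0.5597 -0.2875  0.09  ] travel 0.04946326129746577 knob->ptr 0.05396225398627667
row [ 0.01 -0.14 -0.07  0.03 14.11  1.  ]
```

send_rows(series="0 -0.1 0 0.1 1 0.3 0.2; 0 -0.14 -0.07 0.1 3 0.8 0.2; 0 -0.14 -0.07 0.1 5 0.8 0.2; 0 -0.14 -0.07 0.1 7 0.8 0.2; 0 -0.14 -0.07 0.1 9 0.8 0.2; 0 -0.14 -0.07 0.1 11 0.8 0.2; 0 -0.14 -0.07 0.1 12.8 0.8 0.2; 0 -0.14 -0.07 0.1 14 0.8 0.2; 0 -0.14 -0.07 0.1 14.6 0.8 0.2; 0 -0.14 -0.07 0.1 14.6 0.8 0.2")

```text
time_s: 12.27
ee_pos: [0.5621, -0.2856, 0.051]
eef_rot: [-1.571, -0.001, -0.24]
force: [0.7, 0.2, 0.4]
grip_width: 0.0567
```

send_rows(series="0 0 0 0 0 0 -0.3; 0 0 0 0 0 0 -0.6; 0 0 0 0 0 0 -1; 0 0 0 0 0 0 -1; 0 0 0 0 0 0 -1; 0 0 0 0 0 0 -1; 0 0 0 0 0 0 -1; 0 0 0 0 0 0 -1; 0 0 0 0 0 0 -1; 0 0 0 0 0 0 -1")

```text
time_s: 13.1
ee_pos: [0.5592, -0.2859, 0.0527]
eef_rot: [-1.571, 0.006, -0.242]
force: [-28.5, 9.4, 19.2]
grip_width: 0.0215
```

Gripped: the width of 21.5 mm matches the knob. Pulling.

send_rows(series="0 0 0 -0.4 0 0 -1; 0 0 0 -1 0 0 -1; 0 0 0 -1.7 0 0 -1; 0 0 0 -2.4 0 0 -1; 0 0 0 -3.1 0 0 -1; 0 0 0 -3.8 0 0 -1; 0 0 0 -4.4 0 0 -1; 0 0 0 -4.8 0 0 -1; 0 0 0 -5 0 0 -1; 0 0 0 -5 0 0 -1")

```text
time_s: 13.93
ee_pos: [0.5145, -0.2746, 0.0528]
eef_rot: [-1.572, -0.005, -0.241]
force: [9.3, -0.3, -1.2]
grip_width: 0.0211
```

Run:
```python
from h import *
camera('side')
o=get_obs();print(o['ee_pos'],o['eef_rot'],o['force'],o['grip_width'])
im=camera('wrist');b=camera('scene')
c=cam('wrist',o);q=proj(c,[[.5737,-.2520,.038]])[0];print('rider pred',q)
W=cv2.resize(im[int(q[1])-40:int(q[1])+60,int(q[0])-50:int(q[0])+50,::-1],None,fx=4,fy=4,interpolation=cv2.INTER_CUBIC)
B=cv2.resize(b[265:365,135:235,::-1],None,fx=4,fy=4,interpolation=cv2.INTER_CUBIC)
print('wrist crop origin',int(q[0])-50,int(q[1])-40)
cv2.imwrite('pics/j1.png',np.hstack([W,B]))
```

```text
[ 0.5147 -0.2746  0.0528] [-1.572  -0.0053 -0.2411] [ 7.8597 -0.0874 -0.7513] 0.021407669851223894
rider pred [361.6016 188.5717]
wrist crop origin 311 148
```

View pics/j1.png

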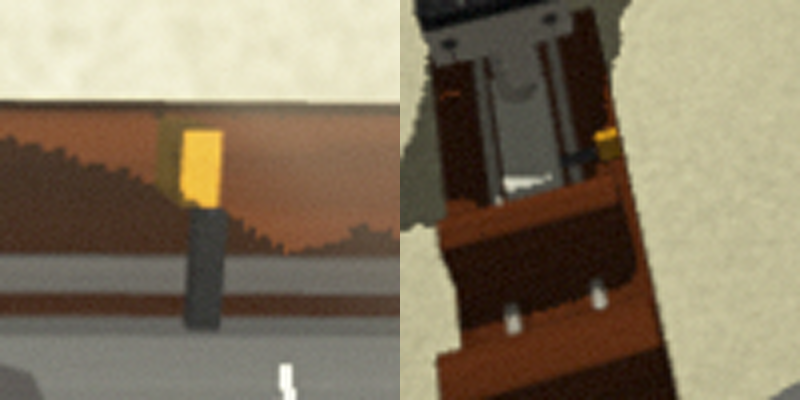

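Run:
```python
from h import *
o=get_obs();c=cam('wrist',o);a=np.radians(-14);ax=np.array([np.cos(a),np.sin(a),0])
r=unproj(c,(361.5,190),.038);p=unproj(c,(362.6,201.5),.03);print(r,p,'ptr-rider',(p-r)@ax)
s=cam('scene');r2=unproj(s,(135+207/4,265+133/4),.038);p2=unproj(s,(135+195/4,265+152/4),.03);print(r2,p2,(p2-r2)@ax)
```

```text
[ 0.5736 -0.2529  0.038 ] [ 0.5747 -0.2623  0.03  ] ptr-rider 0.003364311225696888
[ 0.5747 -0.2522  0.038 ] [ 0.5767 -0.2617  0.03  ] 0.004221277917960786
```

The pointer is still about 3.5–4 mm short of the mark (wrist crop: rider centre at 202, pointer tip at 207), so I pull a little more.

send_rows(series="0 0 0 -0.1 0 0 -1; 0 0 0 -0.2 0 0 -1; 0 0 0 -0.3 0 0 -1; 0 0 0 -0.38 0 0 -1; 0 0 0 -0.38 0 0 -1; 0 0 0 -0.38 0 0 -1; 0 0 0 -0.38 0 0 -1; 0 0 0 -0.38 0 0 -1; 0 0 0 -0.38 0 0 -1; 0 0 0 -0.38 0 0 -1")

```text
time_s: 14.92
ee_pos: [0.5112, -0.2738, 0.0528]
eef_rot: [-1.572, -0.006, -0.241]
force: [9.2, -0.4, -1.2]
grip_width: 0.0212
```

Run:
```python
from h import *
camera('side')
o=get_obs();print(o['time_s'],o['ee_pos'],o['force'],o['grip_width'])
im=camera('wrist');b=camera('scene')
W=cv2.resize(im[148:248,305:405,::-1],None,fx=4,fy=4,interpolation=cv2.INTER_CUBIC)
B=cv2.resize(b[215:315,235:335,::-1],None,fx=4,fy=4,interpolation=cv2.INTER_CUBIC)
cv2.imwrite('pics/j2.png',np.hstack([W,B]))
```

```text
14.9667 [ 0.5112 -0.2738  0.0527] [ 9.6833  0.5175 -0.4931] 0.021762125863453628
```

View pics/j2.png

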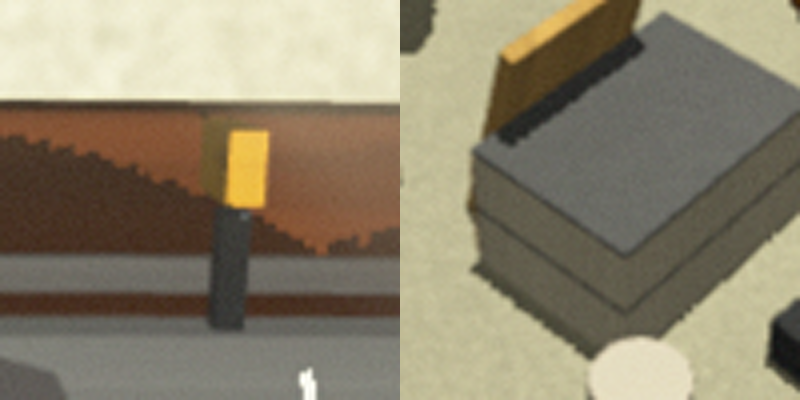

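Run:
```python
from h import *
o=get_obs();c=cam('wrist',o);a=np.radians(-14);ax=np.array([np.cos(a),np.sin(a),0])
r=unproj(c,(305+247/4,148+168/4),.038);p=unproj(c,(305+233/4,148+212/4),.03);d=(p-r)@ax;print(r,p,'ptr-rider',d,o['joint_vel'])
if abs(d)<.002: hand_in();print('handed in')
```

```text
[ 0.5732 -0.2528  0.038 ] [ 0.5716 -0.2612  0.03  ] ptr-rider 0.00046480781958814607 [ 0.0009  0.0005  0.001  -0.0006 -0.0004  0.0012]
the job is handed in; nothing more can be done
handed in
```

I took the tall board from the rack and leaned it at about 14° against the middle of the stack's front. Its foot is about 3 cm out on the bench, and I let go of it there. I then pulled the clamp's jaw open by its knob to the brass mark and handed the job in while holding it there. It took about 15 s of the 45 s.

**Last checks:**
- **Jaw:** the pointer measured about 0.5 mm from the rider along the clamp's x; the limit is 5 mm. The knob was gripped at 21–22 mm width with 40 N set. The wrist felt about 9.5 N of spring pull, and the arm was still.
- **Board:** the last scene view shows it still leaning against the stack's front.
- **Bystanders:** I saw none disturbed and touched none, but I did not measure their positions at the end.

**Disagreements:**
- **Travel estimate:** my first estimates of the jaw travel were 50 and 52 mm. After pulling 50 mm the pointer was still 3–4 mm short, so I added 3.8 mm and checked again.
- **Grip force:** closing on the knob while the jaw was shut briefly put about 36 N on the wrist. It dropped to the spring load once I pulled.

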